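Gauge the ring-press dies and sort out the undersize ones

TASK

Three look-alike steel dies for the ring press stand on the bench plate; only one has the right bore. Try them gently with the plug gauge from its wooden stand (do not lean on it: stay under about 25 N) until you find the die it goes into fully home; leave the gauge standing home in that die, where the die stands, and set the two dies that stop the gauge down upright on the floor of the wooden tray. Lower the dies rather than dropping them, and leave the other things on the bench alone.

Things in the scene. Friction and masses are not known exactly. Their poses are not given: they have to be found in the camera images.
- die_a_mid (a point): one of three outwardly identical round dies of dark steel (bore details: see the other two): outer diameter 50 mm, height 38 mm, 0.36 kg, standing upright on the plate. This point is the die's centre, 19 mm above its underside; z is up along the bore. Which die is the good one changes every time and cannot be told from the name.
- die_b_mid (a point): another of the three dies, same size and point. In every die a lip at the top (opening 23 mm) holds a bright liner, whose mouth of 19 mm diameter lies 3 mm below the die's top face. The liner can shift about 0.5 mm sideways and in height.
- die_c_mid (a point): another of the three dies, same size and point. In one of the three the bore is 19 mm all the way down; in the other two it narrows to 16 mm from 21 mm below the die's top face, and there the 18 mm gauge stops.
- gauge_mid (a point): steel plug gauge, 90 mm tall, about 0.18 kg, upright in its stand. From below: pin of 18 mm diameter, 34 mm long (chamfer at the tip 1.5 mm wide, 2.5 mm high); collar of 30 mm, 6 mm thick; round handle of 22 mm, 50 mm long. This point is on the axis, 45 mm above the pin's lower end, 45 mm below the handle's top; z points to the handle.
- gauge_collar (a point): point on the gauge's axis at the underside of its collar, 34 mm above the pin's lower end. Fully home means that this face rests on the die's top face; in a narrow die it stops about 13 mm above it.
- stand: fixed wooden block, 70 x 70 x 40 mm, with an upright hole of 22 mm in its middle from which the gauge is drawn straight up; the collar rests on its top. Origin at the centre of its underside on the bench.
- tray: fixed open wooden tray for rejects, 220 mm (its x) by 140 mm (its y) outside, 30 mm high, walls and floor 5 mm thick; origin at the centre of its underside on the bench, z up. There is room for two dies side by side along its x.
- plate: fixed flat steel bench plate on which the three dies stand, 170 (its x) x 340 (its y) x 8 mm; origin at the centre of its underside on the bench
- cone: bystander: small upright tapered steel ring mandrel on a round foot, foot diameter 64 mm, 130 mm high; origin at the centre of its underside
- jar: bystander: amber glass jar with a steel cap, 60 mm diameter, 70 mm high; origin at the centre of its underside
- hammer: bystander: small hammer with a wooden handle, 220 mm long, lying on the bench; origin at the middle of its length on the bench
Not all that is in view belongs to the job. What is shaped like the part that bears die_c_mid but purple or white is not meant.

How it is judged (in metres and radians):
On the way:
1. the plug gauge has gone fully home in one of the dies (((z of gauge_collar in the frame of die_a_mid between 0.016 and 0.0215 m and horizontal distance between gauge_collar and die_a_mid below 0.003 m and angle between the z axis of gauge_mid and the z axis of die_a_mid, either way round below 0.08 rad and angle between die_a_mid's own z axis and vertical below 0.1 rad and height (world z) of die_a_mid below 0.035 m and distance of die_a_mid from where it was at the start of the episode below 0.04 m) or (z of gauge_collar in the frame of die_b_mid between 0.016 and 0.0215 m and horizontal distance between gauge_collar and die_b_mid below 0.003 m and angle between the z axis of gauge_mid and the z axis of die_b_mid, either way round below 0.08 rad and angle between die_b_mid's own z axis and vertical below 0.1 rad and height (world z) of die_b_mid below 0.035 m and distance of die_b_mid from where it was at the start of the episode below 0.04 m) or (z of gauge_collar in the frame of die_c_mid between 0.016 and 0.0215 m and horizontal distance between gauge_collar and die_c_mid below 0.003 m and angle between the z axis of gauge_mid and the z axis of die_c_mid, either way round below 0.08 rad and angle between die_c_mid's own z axis and vertical below 0.1 rad and height (world z) of die_c_mid below 0.035 m and distance of die_c_mid from where it was at the start of the episode below 0.04 m))), for 0.2 s.
At the end, for the whole second after the job is handed in: Gauge home in the die it passes: collar within 2.5 mm of the die's top, axes within 3 mm and 0.08 rad; that die upright on the plate within 40 mm of its start. The other two dies upright (0.1 rad) on the tray floor inside its walls ((((z of gauge_collar in the frame of die_a_mid between 0.016 and 0.0215 m and horizontal distance between gauge_collar and die_a_mid below 0.003 m and angle between the z axis of gauge_mid and the z axis of die_a_mid, either way round below 0.08 rad and angle between die_a_mid's own z axis and vertical below 0.1 rad and height (world z) of die_a_mid below 0.035 m and distance of die_a_mid from where it was at the start of the episode below 0.04 m) and (z of die_b_mid in the frame of tray below 0.03 m and angle between die_b_mid's own z axis and vertical below 0.1 rad and x of die_b_mid in the frame of tray between -0.1 and 0.1 m and y of die_b_mid in the frame of tray between -0.06 and 0.06 m) and (z of die_c_mid in the frame of tray below 0.03 m and angle between die_c_mid's own z axis and vertical below 0.1 rad and x of die_c_mid in the frame of tray between -0.1 and 0.1 m and y of die_c_mid in the frame of tray between -0.06 and 0.06 m)) or ((z of gauge_collar in the frame of die_b_mid between 0.016 and 0.0215 m and horizontal distance between gauge_collar and die_b_mid below 0.003 m and angle between the z axis of gauge_mid and the z axis of die_b_mid, either way round below 0.08 rad and angle between die_b_mid's own z axis and vertical below 0.1 rad and height (world z) of die_b_mid below 0.035 m and distance of die_b_mid from where it was at the start of the episode below 0.04 m) and (z of die_a_mid in the frame of tray below 0.03 m and angle between die_a_mid's own z axis and vertical below 0.1 rad and x of die_a_mid in the frame of tray between -0.1 and 0.1 m and y of die_a_mid in the frame of tray between -0.06 and 0.06 m) and (z of die_c_mid in the frame of tray below 0.03 m and angle between die_c_mid's own z axis and vertical below 0.1 rad and x of die_c_mid in the frame of tray between -0.1 and 0.1 m and y of die_c_mid in the frame of tray between -0.06 and 0.06 m)) or ((z of gauge_collar in the frame of die_c_mid between 0.016 and 0.0215 m and horizontal distance between gauge_collar and die_c_mid below 0.003 m and angle between the z axis of gauge_mid and the z axis of die_c_mid, either way round below 0.08 rad and angle between die_c_mid's own z axis and vertical below 0.1 rad and height (world z) of die_c_mid below 0.035 m and distance of die_c_mid from where it was at the start of the episode below 0.04 m) and (z of die_a_mid in the frame of tray below 0.03 m and angle between die_a_mid's own z axis and vertical below 0.1 rad and x of die_a_mid in the frame of tray between -0.1 and 0.1 m and y of die_a_mid in the frame of tray between -0.06 and 0.06 m) and (z of die_b_mid in the frame of tray below 0.03 m and angle between die_b_mid's own z axis and vertical below 0.1 rad and x of die_b_mid in the frame of tray between -0.1 and 0.1 m and y of die_b_mid in the frame of tray between -0.06 and 0.06 m)))); the robot touches nothing.
It fails at once if the gauge is pushed so hard that its die bears on the bench plate with more than 35 N (its own weight of 3.5 N included) ((contact force between die_a and plate above 35 N and contact force between the fingers and die_a below 0.5 N and horizontal distance between gauge_collar and die_a_mid below 0.03 m) or (contact force between die_b and plate above 35 N and contact force between the fingers and die_b below 0.5 N and horizontal distance between gauge_collar and die_b_mid below 0.03 m) or (contact force between die_c and plate above 35 N and contact force between the fingers and die_c below 0.5 N and horizontal distance between gauge_collar and die_c_mid below 0.03 m)).
It fails at once if a die is let go more than about 25 mm above where it should rest ((height (world z) of die_a_mid above 0.052 m and contact force between the fingers and die_a below 0.02 N) or (height (world z) of die_b_mid above 0.052 m and contact force between the fingers and die_b below 0.02 N) or (height (world z) of die_c_mid above 0.052 m and contact force between the fingers and die_c below 0.02 N)).
It fails at once if a bystander is moved more than 30 mm (distance of any of cone, jar, hammer from where it was at the start of the episode above 0.03 m).
It also fails if it takes over 72 s, if anything falls off the work surface, if the arm or the gripper's body presses on something with over 40 N, if the wrist force passes 120 N, or if a joint passes its speed limit or range.

ROBOT

A 7-joint arm with a two-finger parallel gripper is mounted at the origin on the work surface. World frame = base frame: x ahead of the robot, y to its left, z up, the work surface at z = 0. Lengths are in mm, angles in rad, forces in N, time in s.
With the tool pointing down it reaches from about 400 to 900 mm from the base axis. Payload 5.5 kg.
Tool frame: the origin (TCP) lies on the centre line of the jaws, within the pads' length; the fingertips stand 14 mm ahead of it and the grasp point (between the pads) lies 5 mm behind it; z points along the fingers, y is the line along which they close (so a half turn about z gives the same grasp; the last joint's range is limited). The gripper opens to 92 mm and grips with 3 to 60 N. Pads are 19 mm wide; open, the fingers measure 130 mm over their backs; the gripper's body (75 mm by 190 mm) begins 47 mm behind the grasp point.
Start: joints at [1.374, 0.501, -0.427, 1.55, 0.221, 1.138, -0.21], TCP at [288.481, -582.476, 240.729] pointing down, gripper open.
Joint ranges: [-2.88, 2.88], [-0.31, 2.03], [-1.54, 1.56], [0.2, 2.42], [-1.41, 4.55], [0.19, 2.02], [-2.57, 2.57]. Speed limits (rad/s): [2.57, 2.57, 3.14, 3.14, 3.14, 3.14, 3.14].

INTERFACE

Orientations are given as a unit quaternion [x, y, z, w].
In Python, from plant import telemetry, snapshot, workorder gives the robot as it stands.
- The arm moves only by the shell command python3 -m creep 'ROWS' [FORCE]. ROWS is JSON, a list that holds one entry, the list of rows, each a list of 7 numbers: the turn, a rotation vector about the world's x, y, z in degrees, then the shift along the world's x, y, z in m, then the opening, from 0 (shut) to 1 (fully open). A call has 1 to 8 rows; each row is the pose to reach, as a shift and turn from the pose commanded when the call began; what a row does not reach only later rows make up. A row lasts 1/10 s, in which the tool goes at most 50 mm and 8.59 degrees, less where a joint would pass 70% of its speed; a pose out of reach is approached as far as the arm can. A call with a gripper value outside its range is refused whole. The fingers move at their own pace and stop on an object; FORCE is the grip in N (left out, the last holds). Time passes only in rows, so rows that repeat a pose let the fingers close. It gives the time, the measured TCP pose, the force, the opening and the grip force at its end, in the units of the state.
- telemetry.state(): the state, without advancing time (a new reading comes with each control period).
- snapshot(name): name is "scene" or "top"; returns a dict with "image" (420x560x3 uint8, red, green, blue), "camera_matrix" (3x3 intrinsics, pixels), "eye" and "rotation" of the camera in the world. Camera axes: x right, y up, looking along -z (the intrinsics and any distortion apply to the point x, -y, -z); pixel columns grow to the right and rows downward; lengths in mm; the calibration is good to about 2 mm. A picture is of the moment at which its call begins. There is no depth.
- workorder.hand_in(): hands the job in; it is judged then, once.
The state is a dict: "t": time; "joints": joint angles; "qvel": joint speeds; "tau": joint torques, N m; "ee_pos": TCP position; "orientation": TCP orientation; "wrist_force": force on the tool from outside, world axes, zero at the start; "torque": the same for the moment, N m; "finger_gap": finger opening in mm; "grasp_force": force on a finger pad.
Only numpy, scipy, OpenCV 4.12 (cv2) and the standard library are available. Lean on these libraries where they do the work, as an engineer would, in place of code of your own. Each camera call takes 0.05 s, during which the arm holds its last target. There are 200 camera calls.

## Working session

There is one attempt and no reset: what is moved stays moved. The work goes in short steps, Python scripts to look and compute and a shell command to move; the robot and the scene stay as the last step left them, time stands still between calls to the robot, and variables do not carry over. Pictures are saved under pics/ and viewed, at most 10 in all, crops included, and the job is handed in when it is done.

```bash
mkdir -p pics; cat > h.py <<'E'
import numpy as np, cv2
from plant import telemetry, snapshot, workorder
def snap(cam,fn=None,crop=None,scale=1):
    s=snapshot(cam); im=s["image"][:,:,::-1].copy()
    np.savez(f"{cam}.npz",**{k:np.array(v) for k,v in s.items()})
    if fn:
        if crop: im=im[crop[1]:crop[3],crop[0]:crop[2]]
        cv2.imwrite("pics/"+fn,cv2.resize(im,None,fx=scale,fy=scale,interpolation=cv2.INTER_CUBIC))
    return s
def cal(cam):
    d=np.load(f"{cam}.npz",allow_pickle=True); return d["camera_matrix"],d["eye"],d["rotation"]
def p2w(cam,u,v,z):
    K,e,R=cal(cam); r=np.linalg.solve(K,[u,v,1]); r=R@np.array([r[0],-r[1],-r[2]])
    return e+r*(z-e[2])/r[2]
def w2p(cam,P):
    K,e,R=cal(cam); c=R.T@(np.array(P)-e); q=K@np.array([c[0],-c[1],-c[2]]); return q[:2]/q[2]
E
python3 - <<'E'
from h import *
for c in("scene","top"):
    s=snap(c,c+"0.png",scale=1.4); print({k:v for k,v in s.items() if k!="image"})
print(telemetry.state())
E
```

```text
{'camera_matrix': array([[454.63789136,   0.        , 277.27638613],
       [  0.        , 454.63789136, 216.83111316],
       [  0.        ,   0.        ,   1.        ]]), 'eye': array([1130.83484456, -436.77942387,  540.22872808]), 'rotation': array([0.42584409, 0.20344874, 0.38644457, 0.79241783])}
{'camera_matrix': array([[511.10606016,   0.        , 282.59134293],
       [  0.        , 511.10606016, 210.96390519],
       [  0.        ,   0.        ,   1.        ]]), 'eye': array([3.14897721e+02, 1.15444922e+00, 1.18154737e+03]), 'rotation': array([ 0.07434042, -0.07006768, -0.68708806,  0.71935667])}
{'t': 0.1, 'joints': array([ 1.37422523,  0.50175422, -0.4268251 ,  1.55134141,  0.22080634,
        1.13829187, -0.21031269]), 'qvel': array([-0.001437  , -0.00268646,  0.0005176 , -0.00239585,  0.00101507,
       -0.00174578,  0.0002664 ]), 'tau': array([-1.08210658e-02, -5.67876005e+01, -5.83859459e+00, -2.79916459e+01,
       -6.91610668e-02,  2.41841201e-02,  6.85174064e-05]), 'ee_pos': array([ 288.13839725, -581.9730996 ,  239.78520291]), 'orientation': array([ 9.73686081e-01,  2.27891770e-01, -1.65927047e-04, -8.53476844e-04]), 'wrist_force': array([ 0.39676749,  0.47212525, -0.95567725]), 'torque': array([-0.03096734, -0.05457846, -0.02802384]), 'grasp_force': 0.0, 'finger_gap': 91.90528386395532}
```

View pics/scene0.png

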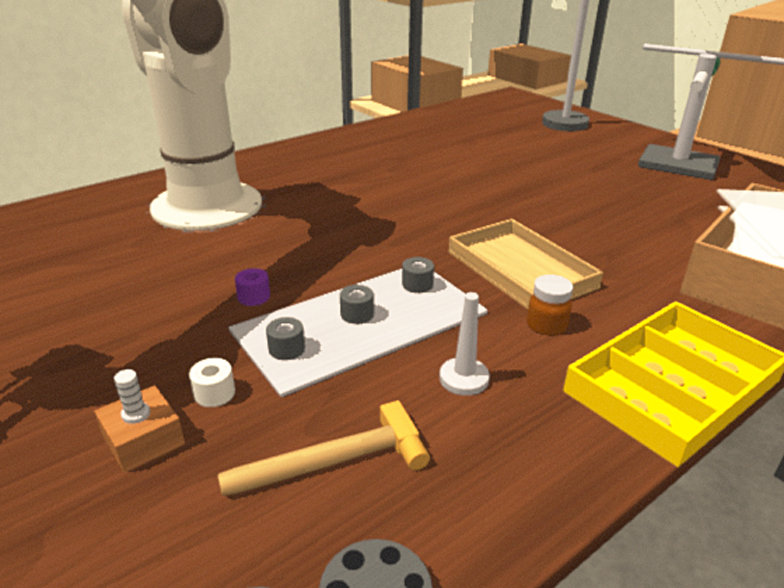

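View pics/top0.png

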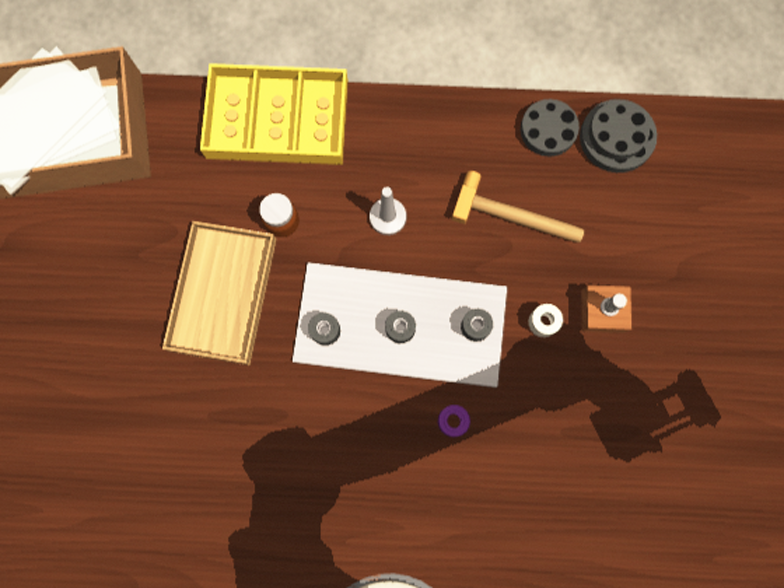

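```bash
sed -i 's/return d\["camera_matrix"\],d\["eye"\],d\["rotation"\]/R=d["rotation"]\n    if R.shape==(4,): R=Rotation.from_quat(R).as_matrix()\n    return d["camera_matrix"],d["eye"],R/; 1i from scipy.spatial.transform import Rotation' h.py
cat >> h.py <<'E'
def mosaic(fn,tiles,s=8,w=48,h=36):
    out=[]
    for cam,cx,cy in tiles:
        im=np.load(f"{cam}.npz",allow_pickle=True)["image"][:,:,::-1]
        x0,y0=int(cx-w//2),int(cy-h//2)
        t=cv2.resize(im[y0:y0+h,x0:x0+w],None,fx=s,fy=s,interpolation=cv2.INTER_CUBIC)
        for k in range(0,w,4):
            cv2.line(t,(k*s,0),(k*s,10 if (k+x0)%10 else 25),(0,255,255),1)
            if (k+x0)%4==0 or 1: cv2.putText(t,str(x0+k),(k*s+1,10),0,.33,(0,255,0),1)
        for k in range(4,h,4): 
            cv2.line(t,(0,k*s),(8,k*s),(0,255,255),1); cv2.putText(t,str(y0+k),(9,k*s+4),0,.33,(0,255,0),1)
        out.append(t)
    rows=[np.hstack(out[i:i+2]) for i in range(0,len(out),2)]
    cv2.imwrite("pics/"+fn,np.vstack(rows))
E
python3 - <<'E'
from h import *
mosaic("m1.png",[("top",230,234),("top",286,233),("top",341,232),("top",437,219)])
for n,u,v,z in [("d1",323,328,46),("d2",400,326,46),("d3",477,324,46),("gaugetop",618,300,96),("stand",609,307,40),("traycorner1",191,222,30),("tc2",275,235,30),("tc3",250,363,30),("tc4",163,349,30),("cone",388,216,5),("white",546,320,38)]:
    print(n,p2w("top",u/1.4,v/1.4,z).round(1))
for n,u,v,z in [("d1",418,266,46),("d2",357,293,46),("d3",286,327,46),("gtop",125,377,96)]:
    print(n,p2w("scene",u/1.4,v/1.4,z).round(1))
E
```

```text
d1 [491.5 127.6  46. ]
d2 [500.4   4.2  46. ]
d3 [ 509.3 -119.3   46. ]
gaugetop [ 548.3 -330.9   96. ]
stand [ 548.1 -333.3   40. ]
traycorner1 [663.6 362.9  30. ]
tc2 [647.4 220.1  30. ]
tc3 [431.6 243.1  30. ]
tc4 [447.8 385.9  30. ]
cone [697.3  33.5   5. ]
white [ 522.3 -231.6   38. ]
d1 [496.3 125.3  46. ]
d2 [501.3   6.   46. ]
d3 [ 511.5 -117.2   46. ]
gtop [ 548.3 -332.3   96. ]
```

View pics/m1.png

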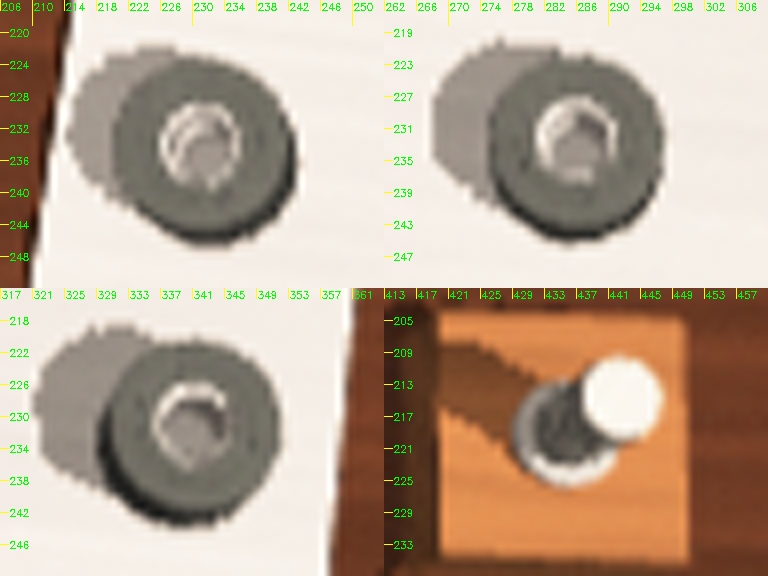

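```bash
python3 - <<'E'
from h import *
for n,u,v,z in [("d1",230.8,233.4,46),("d2",285.5,232.2,46),("d3",340.7,230.6,46),("g",442.3,214.3,96)]: print(n,p2w("top",u,v,z).round(1))
E
python3 -m creep '[[[0,0,0,0.04,0.038,-0.012,1],[0,0,0,0.08,0.076,-0.025,1],[0,0,0,0.12,0.114,-0.04,1],[0,0,0,0.16,0.152,-0.055,1],[0,0,0,0.2,0.19,-0.07,1],[0,0,0,0.24,0.228,-0.085,1],[0,0,0,0.259,0.251,-0.1,1],[0,0,0,0.259,0.251,-0.1,1]]]' 5
```

```text
d1 [493.5 127.5  46. ]
d2 [501.8   4.7  46. ]
d3 [ 511.2 -119.2   46. ]
g [ 548.4 -332.8   96. ]
t: 0.9
ee_pos: [550.2, -325.4, 139.0]
orientation: [0.973, 0.231, 0.0, -0.002]
wrist_force: [-0.2, 1.2, 0.6]
finger_gap: 91.7
grasp_force: 0.0
```

```bash
python3 -m creep '[[[0,0,0,0,-0.001,0,0.6],[0,0,0,0,-0.001,-0.02,0.5],[0,0,0,0,-0.001,-0.045,0.45],[0,0,0,0,-0.001,-0.065,0.4],[0,0,0,0,-0.001,-0.065,0],[0,0,0,0,-0.001,-0.065,0],[0,0,0,0,-0.001,-0.065,0],[0,0,0,0,-0.001,-0.065,0]]]' 5
```

```text
t: 1.7
ee_pos: [548.3, -333.2, 77.2]
orientation: [0.974, 0.228, 0.001, 0.001]
wrist_force: [0.4, 1.1, -0.1]
finger_gap: 32.0
grasp_force: 0.0
```

```bash
python3 -m creep '[[[0,0,0,0,0,0,0],[0,0,0,0,0,0,0],[0,0,0,0,0,0,0],[0,0,0,0,0,0,0]]]' 5; python3 -m creep '[[[0,0,0,0,0,0,0.45],[0,0,8.5,0,0,0,0.45],[0,0,17,0,0,0,0.45],[0,0,25.5,0,0,0,0.45],[0,0,34,0,0,0,0.45],[0,0,42.5,0,0,0,0.45],[0,0,51,0,0,0,0.45],[0,0,59.5,0,0,0,0.45]]]' ; python3 -m creep '[[[0,0,8.5,0,0,0,0.45],[0,0,17,0,0,0,0.45],[0,0,25.5,0,0,0,0.45],[0,0,30.5,0,0,0,0.45],[0,0,30.5,0,0,0,0.45],[0,0,30.5,0,0,0,0],[0,0,30.5,0,0,0,0],[0,0,30.5,0,0,0,0]]]';  python3 -m creep '[[[0,0,0,0,0,0,0],[0,0,0,0,0,0,0]]]' 30
```

```text
t: 2.1
ee_pos: [547.9, -332.6, 76.6]
orientation: [0.974, 0.228, 0.0, 0.0]
wrist_force: [-0.7, 0.9, 6.9]
finger_gap: 21.7
grasp_force: 5.0
t: 2.9
ee_pos: [547.2, -332.5, 75.3]
orientation: [0.73, 0.683, -0.0, -0.0]
wrist_force: [0.0, -0.2, -0.3]
finger_gap: 41.3
grasp_force: 0.0
t: 3.7
ee_pos: [547.6, -332.4, 75.8]
orientation: [0.528, 0.849, -0.0, 0.0]
wrist_force: [1.7, 1.2, 0.3]
finger_gap: 22.1
grasp_force: 4.1
t: 3.9
ee_pos: [547.6, -332.3, 75.7]
orientation: [0.527, 0.85, 0.0, 0.0]
wrist_force: [0.5, 1.0, -1.3]
finger_gap: 21.5
grasp_force: 30.0
```

```bash
python3 -m creep '[[[0,0,0,0,0,0.02,0],[0,0,0,0,0,0.045,0],[0,0,0,0,0,0.065,0],[0,0,0,-0.007,0.04,0.07,0],[0,0,0,-0.015,0.085,0.07,0],[0,0,0,-0.023,0.13,0.07,0],[0,0,0,-0.03,0.175,0.065,0],[0,0,0,-0.037,0.2135,0.055,0]]]'; python3 -m creep '[[[0,0,0,0,0,0,0],[0,0,0,0,0,0,0],[0,0,0,0,0,0,0]]]'
python3 - <<'E'
from h import *
snap("top");snap("scene")
print(w2p("top",[510,-119,46]),w2p("scene",[510,-119,46]))
mosaic("m2.png",[("top",341,226),("scene",204,228)],w=48,h=60)
E
```

```text
t: 4.7
ee_pos: [510.7, -116.7, 132.7]
orientation: [0.527, 0.85, 0.0, 0.001]
wrist_force: [1.0, 1.2, -2.3]
finger_gap: 21.3
grasp_force: 30.0
t: 5.0
ee_pos: [511.0, -120.4, 131.5]
orientation: [0.528, 0.849, -0.0, 0.001]
wrist_force: [-0.0, -0.2, -1.8]
finger_gap: 21.1
grasp_force: 30.0
[340.5978737 231.1106077] [203.05649867 233.54740508]
```

View pics/m2.png

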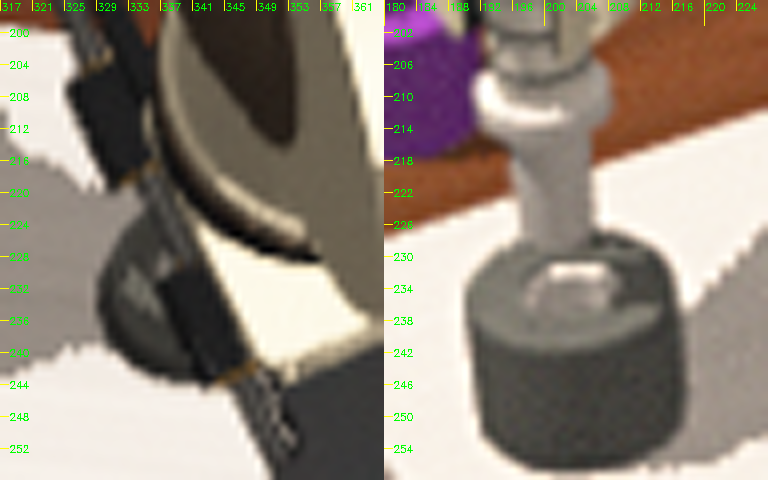

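```bash
python3 - <<'E'
from h import *
for k in range(3): print(telemetry.state()["ee_pos"].round(2))
for p in ([510.5,-118.9,62],[510.5,-118.9,96],[511,-119,46],[511,-119,8],[512,-119,46],[511,-118,46]): print(p,w2p("scene",p).round(2))
E
python3 -m creep '[[[0,0,0,0,0,0,0],[0,0,0,0,0,0,0]]]'
```

```text
[ 510.93 -120.65  131.19]
[ 510.93 -120.65  131.19]
[ 510.93 -120.65  131.19]
[510.5, -118.9, 62] [202.51 226.57]
[510.5, -118.9, 96] [200.91 211.02]
[511, -119, 46] [203.33 233.8 ]
[511, -119, 8] [205.   250.03]
[512, -119, 46] [203.61 234.05]
[511, -118, 46] [203.8 233.6]
t: 5.3
ee_pos: [510.5, -119.8, 130.8]
orientation: [0.528, 0.849, 0.0, -0.0]
wrist_force: [0.1, 0.9, -1.7]
finger_gap: 21.7
grasp_force: 30.0
```

```bash
python3 -m creep '[[[0,0,0,0,0.001,-0.006,0],[0,0,0,0,0.001,-0.012,0],[0,0,0,0,0.001,-0.016,0],[0,0,0,0,0.001,-0.018,0],[0,0,0,0,0.001,-0.019,0],[0,0,0,0,0.001,-0.019,0],[0,0,0,0,0.001,-0.019,0]]]'
```

```text
t: 6.0
ee_pos: [510.6, -117.9, 111.8]
orientation: [0.527, 0.85, 0.0, 0.0]
wrist_force: [0.7, 0.5, -2.0]
finger_gap: 21.3
grasp_force: 30.0
```

```bash
python3 -m creep '[[[0,0,0,0,0,-0.001,0],[0,0,0,0,0,-0.002,0],[0,0,0,0,0,-0.002,0]]]';python3 -m creep '[[[0,0,0,0,0,-0.001,0],[0,0,0,0,0,-0.001,0]]]'
```

```text
t: 6.3
ee_pos: [510.4, -118.1, 109.7]
orientation: [0.527, 0.85, -0.0, 0.0]
wrist_force: [0.3, -0.9, -2.4]
finger_gap: 21.3
grasp_force: 30.0
t: 6.5
ee_pos: [510.4, -118.1, 108.7]
orientation: [0.527, 0.85, -0.0, -0.0]
wrist_force: [0.4, -0.5, -2.1]
finger_gap: 21.5
grasp_force: 30.0
```

```bash
python3 -m creep '[[[0,0,0,0,0,-0.003,0],[0,0,0,0,0,-0.006,0],[0,0,0,0,0,-0.009,0],[0,0,0,0,0,-0.011,0],[0,0,0,0,0,-0.011,0]]]';python3 -m creep '[[[0,0,0,0,0,-0.001,0],[0,0,0,0,0,-0.002,0],[0,0,0,0,0,-0.003,0],[0,0,0,0,0,-0.003,0]]]'
```

```text
t: 7.0
ee_pos: [510.2, -118.0, 97.3]
orientation: [0.527, 0.85, -0.0, -0.0]
wrist_force: [0.5, -0.4, -1.7]
finger_gap: 21.8
grasp_force: 30.0
t: 7.4
ee_pos: [510.4, -118.0, 94.6]
orientation: [0.527, 0.85, 0.0, -0.0]
wrist_force: [0.2, 0.4, -2.2]
finger_gap: 21.2
grasp_force: 30.0
```

```bash
python3 -m creep '[[[0,0,0,0,0,-0.001,0],[0,0,0,0,0,-0.0015,0],[0,0,0,0,0,-0.0015,0]]]';python3 -m creep '[[[0,0,0,0,0,-0.0005,0],[0,0,0,0,0,-0.001,0],[0,0,0,0,0,-0.001,0]]]'
```

```text
t: 7.7
ee_pos: [510.5, -118.0, 93.2]
orientation: [0.527, 0.85, 0.0, -0.0]
wrist_force: [0.1, 0.8, -2.5]
finger_gap: 21.3
grasp_force: 30.0
t: 8.0
ee_pos: [510.5, -118.0, 92.2]
orientation: [0.527, 0.85, 0.0, -0.0]
wrist_force: [-0.7, -0.1, -0.8]
finger_gap: 21.6
grasp_force: 30.0
```

```bash
python3 -m creep '[[[0,0,0,0,0,-0.0005,0],[0,0,0,0,0,-0.001,0],[0,0,0,0,0,-0.001,0]]]'
```

```text
t: 8.3
ee_pos: [510.5, -118.0, 91.2]
orientation: [0.527, 0.85, 0.0, -0.0]
wrist_force: [0.4, -0.1, -1.0]
finger_gap: 21.5
grasp_force: 30.0
```

```bash
python3 -m creep '[[[0,0,0,0,0,-0.001,0],[0,0,0,0,0,-0.002,0],[0,0,0,0,0,-0.003,0],[0,0,0,0,0,-0.003,0]]]';python3 -m creep '[[[0,0,0,0,0,-0.001,0],[0,0,0,0,0,-0.002,0],[0,0,0,0,0,-0.003,0],[0,0,0,0,0,-0.003,0]]]'
```

```text
t: 8.7
ee_pos: [510.4, -118.0, 88.1]
orientation: [0.527, 0.85, -0.0, -0.0]
wrist_force: [0.1, -0.5, -2.7]
finger_gap: 21.4
grasp_force: 30.0
t: 9.1
ee_pos: [510.4, -118.0, 85.1]
orientation: [0.527, 0.85, -0.0, -0.0]
wrist_force: [0.0, 0.2, -1.8]
finger_gap: 21.6
grasp_force: 30.0
```

```bash
python3 -m creep '[[[0,0,0,0,0,-0.001,0],[0,0,0,0,0,-0.002,0],[0,0,0,0,0,-0.003,0],[0,0,0,0,0,-0.003,0]]]';python3 -m creep '[[[0,0,0,0,0,-0.0005,0],[0,0,0,0,0,-0.0005,0]]]'
```

```text
t: 9.5
ee_pos: [510.4, -118.0, 82.1]
orientation: [0.527, 0.85, -0.0, -0.0]
wrist_force: [-0.1, -0.6, -3.0]
finger_gap: 21.4
grasp_force: 30.0
t: 9.7
ee_pos: [510.5, -118.0, 81.7]
orientation: [0.527, 0.85, 0.0, -0.0]
wrist_force: [0.1, -0.1, -2.8]
finger_gap: 21.4
grasp_force: 30.0
```

```bash
python3 - <<'E'
from h import *
snap("scene")
mosaic("m3.png",[("scene",204,222)],s=10,w=60,h=60)
E
```

```text
(no output)
```

View pics/m3.png

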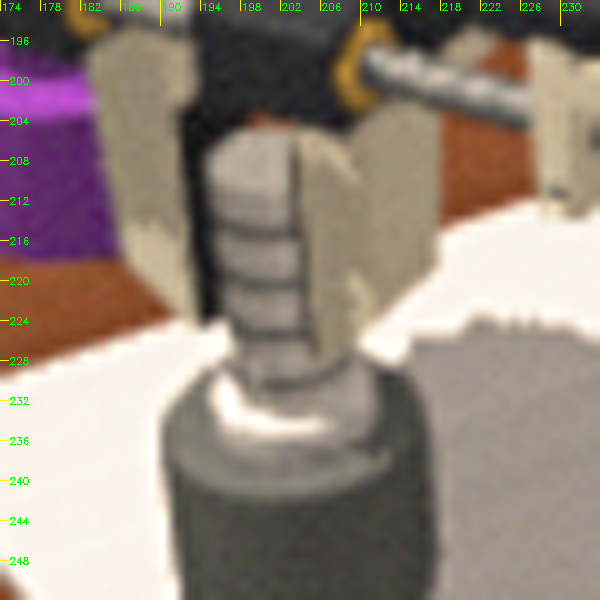

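```bash
python3 -m creep '[[[0,0,0,0,0,0,0.45],[0,0,0,0,0,0,0.45],[0,0,0,0,0,0,0.45],[0,0,0,0,0,0.02,0.45],[0,0,0,0,0,0.06,0.45],[0,0,0,-0.0035,0.04,0.06,1],[0,0,0,-0.007,0.085,0.06,1],[0,0,0,-0.0095,0.1235,0.06,1]]]' && python3 -m creep '[[[0,0,0,0,0,0,1],[0,0,0,0,0,0,1],[0,0,0,0,0,0,1],[0,0,0,0,0,-0.04,1]]]'
python3 - <<'E'
from h import *
snap("scene");mosaic("m4.png",[("scene",204,222),("scene",254,208)],s=6,w=66,h=80)
E
```

```text
t: 10.55
ee_pos: [501.0, 7.1, 142.4]
orientation: [0.528, 0.849, 0.0, 0.001]
wrist_force: [0.8, -0.4, -0.1]
finger_gap: 60.8
grasp_force: 0.0
t: 10.95
ee_pos: [505.6, 4.0, 104.8]
orientation: [0.529, 0.849, 0.002, 0.004]
wrist_force: [1.3, 0.5, 0.2]
finger_gap: 90.6
grasp_force: 0.0
```

View pics/m4.png

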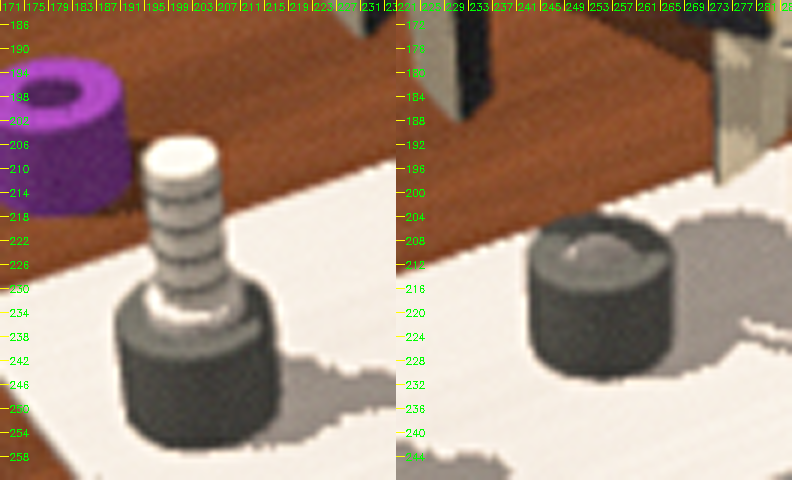

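The gauge stands home in the first die (collar seated at about (203,233)). The second die, at about (255,211), lies between the open fingers.

```bash
python3 -m creep '[[[0,0,0,0,0,0,1],[0,0,0,0,0,-0.025,1],[0,0,0,0,0,-0.05,1],[0,0,0,0,0,-0.069,1],[0,0,0,0,0,-0.069,0.4],[0,0,0,0,0,-0.069,0.4],[0,0,0,0,0,-0.069,0.3],[0,0,0,0,0,-0.069,0.2]]]' 10; python3 -m creep '[[[0,0,0,0,0,0,0],[0,0,0,0,0,0,0],[0,0,0,0,0,0,0]]]' 40
```

```text
t: 11.8
ee_pos: [502.1, 5.3, 34.1]
orientation: [0.528, 0.85, 0.0, 0.001]
wrist_force: [0.2, 1.1, -0.3]
finger_gap: 64.0
grasp_force: 0.0
t: 12.1
ee_pos: [501.4, 5.4, 33.3]
orientation: [0.527, 0.85, 0.0, 0.0]
wrist_force: [-1.0, 0.1, 5.7]
finger_gap: 49.2
grasp_force: 40.0
```

```bash
python3 -m creep '[[[0,0,0,0,0,0.03,0],[0,0,0,0,0,0.065,0],[0,0,0,0.013,0.045,0.075,0],[0,0,0,0.026,0.09,0.075,0],[0,0,0,0.039,0.135,0.075,0],[0,0,0,0.052,0.18,0.075,0],[0,0,0,0.065,0.225,0.075,0],[0,0,0,0.078,0.265,0.075,0]]]'; python3 -m creep '[[[0,0,0,0.011,0.0325,0,0],[0,0,0,0.011,0.0325,0,0],[0,0,0,0.011,0.0325,0,0]]]'
python3 - <<'E'
from h import *
snap("scene","s5.png",crop=(300,140,480,260),scale=4)
E
```

```text
t: 12.9
ee_pos: [578.3, 272.6, 106.8]
orientation: [0.527, 0.85, -0.001, -0.001]
wrist_force: [0.4, 0.4, -3.2]
finger_gap: 48.9
grasp_force: 40.0
t: 13.2
ee_pos: [588.6, 304.0, 106.5]
orientation: [0.526, 0.85, -0.001, -0.001]
wrist_force: [-0.7, -0.9, -2.8]
finger_gap: 49.3
grasp_force: 40.0
```

View pics/s5.png

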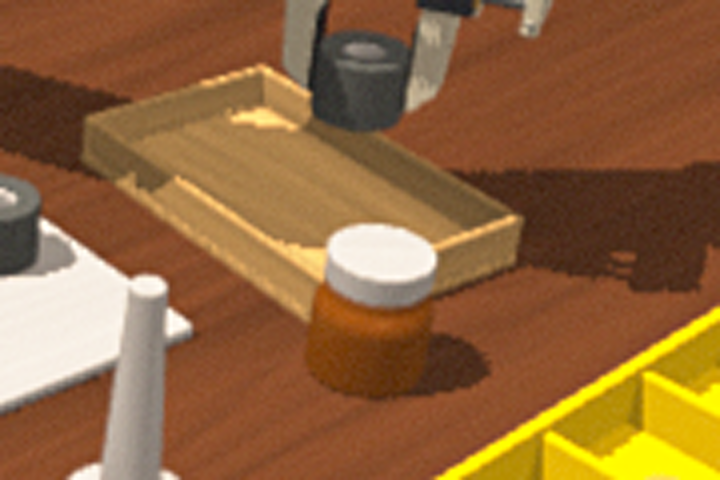

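The die is held over the tray at crop (360,80), level, with the jar clear of it. Lowering.

```bash
python3 -m creep '[[[0,0,0,0,0,-0.02,0],[0,0,0,0,0,-0.045,0],[0,0,0,0,0,-0.06,0],[0,0,0,0,0,-0.07,0],[0,0,0,0,0,-0.074,0],[0,0,0,0,0,-0.076,0],[0,0,0,0,0,-0.077,0],[0,0,0,0,0,-0.077,0]]]'; python3 -m creep '[[[0,0,0,0,0,-0.0005,0],[0,0,0,0,0,-0.001,0],[0,0,0,0,0,-0.001,0]]]'
```

```text
t: 14.05
ee_pos: [590.4, 303.5, 31.5]
orientation: [0.527, 0.85, 0.001, 0.0]
wrist_force: [1.0, -0.1, -3.2]
finger_gap: 49.0
grasp_force: 40.0
t: 14.35
ee_pos: [590.3, 303.3, 30.4]
orientation: [0.527, 0.85, 0.0, 0.0]
wrist_force: [-1.1, 0.5, -0.4]
finger_gap: 48.9
grasp_force: 40.0
```

```bash
python3 -m creep '[[[0,0,0,0,0,0,0.65],[0,0,0,0,0,0,0.65],[0,0,0,0,0,0,0.65],[0,0,0,0,0,0.035,0.65],[0,0,0,0,0,0.075,0.65],[0,0,0,-0.02,-0.035,0.075,0.8],[0,0,0,-0.04,-0.07,0.075,1],[0,0,0,-0.06,-0.105,0.075,1]]]'; python3 -m creep '[[[0,0,0,-0.02,-0.035,0,1],[0,0,0,-0.0375,-0.0695,0,1],[0,0,0,-0.0375,-0.0695,0,1],[0,0,0,-0.0375,-0.0695,0,1],[0,0,0,-0.0375,-0.0695,-0.03,1],[0,0,0,-0.0375,-0.0695,-0.055,1],[0,0,0,-0.0375,-0.0695,-0.072,1],[0,0,0,-0.0375,-0.0695,-0.072,0.5]]]' 10;  python3 -m creep '[[[0,0,0,0,0,0,0.4],[0,0,0,0,0,0,0.3],[0,0,0,0,0,0,0.2],[0,0,0,0,0,0,0.2],[0,0,0,0,0,0,0]]]'; python3 -m creep '[[[0,0,0,0,0,0,0],[0,0,0,0,0,0,0]]]' 40
```

```text
t: 15.15
ee_pos: [529.5, 197.3, 105.2]
orientation: [0.527, 0.85, 0.0, 0.0]
wrist_force: [0.7, -0.6, -0.0]
finger_gap: 78.9
grasp_force: 0.0
t: 15.95
ee_pos: [491.5, 130.0, 31.1]
orientation: [0.526, 0.85, -0.0, -0.001]
wrist_force: [-0.3, -0.2, 1.0]
finger_gap: 87.8
grasp_force: 0.0
t: 16.45
ee_pos: [493.0, 128.5, 33.3]
orientation: [0.527, 0.85, 0.0, 0.0]
wrist_force: [-0.9, -0.3, 1.5]
finger_gap: 50.6
grasp_force: 10.0
t: 16.65
ee_pos: [493.0, 128.5, 33.3]
orientation: [0.528, 0.85, 0.0, 0.0]
wrist_force: [-0.0, -0.4, 5.8]
finger_gap: 49.9
grasp_force: 40.0
```

```bash
python3 -m creep '[[[0,0,0,0,0,0.03,0],[0,0,0,0,0,0.065,0],[0,0,0,0.003,0.04,0.075,0],[0,0,0,0.005,0.085,0.075,0],[0,0,0,0.008,0.13,0.075,0],[0,0,0,0.0105,0.17,0.075,0],[0,0,0,0.0105,0.1835,0.075,0],[0,0,0,0.0105,0.1835,0.075,0]]]'; python3 -m creep '[[[0,0,0,0,0,0,0],[0,0,0,0,0,-0.02,0],[0,0,0,0,0,-0.045,0],[0,0,0,0,0,-0.06,0],[0,0,0,0,0,-0.07,0],[0,0,0,0,0,-0.074,0],[0,0,0,0,0,-0.076,0],[0,0,0,0,0,-0.077,0]]]'; python3 -m creep '[[[0,0,0,0,0,0,0],[0,0,0,0,0,-0.0005,0],[0,0,0,0,0,-0.001,0],[0,0,0,0,0,-0.001,0]]]'
```

```text
t: 17.45
ee_pos: [501.2, 315.0, 107.3]
orientation: [0.525, 0.851, 0.0, -0.001]
wrist_force: [-0.4, -0.1, -3.4]
finger_gap: 49.5
grasp_force: 40.0
t: 18.25
ee_pos: [503.4, 312.4, 31.3]
orientation: [0.527, 0.85, 0.0, 0.0]
wrist_force: [0.7, -0.2, -3.3]
finger_gap: 49.8
grasp_force: 40.0
t: 18.65
ee_pos: [503.3, 312.3, 30.4]
orientation: [0.527, 0.85, 0.0, 0.0]
wrist_force: [-0.5, -1.3, -0.5]
finger_gap: 49.6
grasp_force: 40.0
```

Now release, retreat and check.

```bash
python3 -m creep '[[[0,0,0,0,0,0,0.65],[0,0,0,0,0,0,0.65],[0,0,0,0,0,0,0.65],[0,0,0,0,0,0.03,0.65],[0,0,0,0,0,0.07,0.65],[0,0,0,0,0,0.12,0.65],[0,0,0,0,0,0.17,0.65],[0,0,0,0,0,0.2,0.65]]]'; python3 -m creep '[[[0,0,0,0,0,0,0.65],[0,0,0,0,0,0,0.65],[0,0,0,0,0,0,0.65]]]'
python3 - <<'E'
from h import *
snap("scene","s6.png",scale=1.4)
E
```

```text
t: 19.45
ee_pos: [503.8, 313.5, 233.9]
orientation: [0.527, 0.85, 0.002, 0.001]
wrist_force: [1.0, 0.1, -0.7]
finger_gap: 59.2
grasp_force: 0.0
t: 19.75
ee_pos: [502.4, 311.1, 228.3]
orientation: [0.527, 0.85, -0.001, -0.0]
wrist_force: [0.5, 0.1, -0.7]
finger_gap: 59.9
grasp_force: 0.0
```

View pics/s6.png

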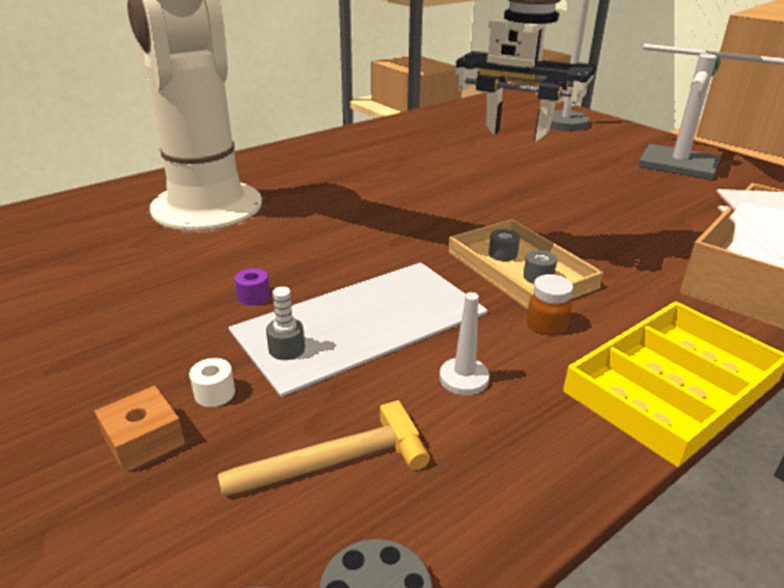

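Both rejects stand upright in the tray, at (503,245) and (540,266). The gauge is home in its die at (285,335), and the bystanders have not moved.

```bash
python3 -c "
from plant import workorder
print(workorder.hand_in())"
```

```text
the job is handed in; nothing more can be done
None
```

The job is handed in at about 20 s of the 72 s: the gauge stands home in the first die I tried, and the other two dies, which I moved without gauging, are upright on the tray floor; the hand-in returned no verdict.

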